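Set the oxygen cylinder valve two turns open and stay on it

TASK

Take the red crank handle on the oxygen cylinder's black handwheel, close the valve clockwise until it comes up against its stop, then open it again by exactly two full turns counter-clockwise. Finish while still holding: keep the red handle gripped between the fingers with the wheel at rest, ready to shut it at once. Leave the pen pot, the stamp and the stacked charts where they stand.

Things in the scene. Friction and masses are not known exactly. Their poses are not given: they have to be found in the camera images.
- valve_wheel (a joint): black level handwheel, 90 mm across, rim bar 10 mm thick, 213 mm above the counter, hub top 224 mm. Value in rad: 0 = closed, at a hard stop; grows as it opens, counter-clockwise from above, one for one with the handle's heading about the axis; 12.566 = two turns; upper stop 25.13. Starts a quarter to one turn open. Friction 0.1 N m (2 to 3 N at the handle); stays where left
- wheel_axis (a point): a point on the wheel's vertical axis, 248 mm above the counter: centre of the circle, 45 mm in radius, on which the point handle_grip travels; fixed to the cylinder stand
- handle_grip (a point): the point to grip on the red crank handle: on its own centre line, 27 mm above its lower end and 23 mm below its top, 248 mm above the counter
- crank_handle: the red upright round handle on the wheel's rim, 20 mm in diameter, 50 mm tall, z up; origin at the centre of its lower end, 221 mm above the counter. It spins freely on its own pin, so a gripper may keep one heading while carrying it round
- oxygen_stand: pale blue oxygen cylinder, 76 mm in diameter, in a white stand 150 x 150 mm fixed to the counter; brass valve with a gauge reaching 56 mm from the axis to the stand's -x and a green-tipped outlet 54 mm to its +y, both at 172 mm; nothing of it is higher than the wheel. Origin: centre of its foot on the counter, on the wheel's axis; z up
- pen_pot: yellow pen pot, 68 mm in diameter, 130 mm tall with its pens; loose; origin at the centre of its underside, z up
- desk_stamp: black and grey desk stamp with a blue top, 50 x 36 mm, 74 mm tall; loose; origin at the centre of its underside, z up
- chart_stack: small pile of charts, pink cover on top, 110 x 150 mm, 24 mm tall; loose; origin at the centre of its underside, z up
Not all that is in view belongs to the job. Of the things like the pen_pot, leave any that is blue, purple or turquoise; of the rest the larger one is meant.

How it is judged:
On the way:
1. the valve is closed against its stop (value of joint valve_wheel below 0.06 rad), for 0.2 s.
At the end, for the whole second after the job is handed in: Wheel two turns open from the stop within 15 degrees (12.566 +- 0.26 rad), at rest (under 0.15 rad/s); fingers grip the red handle (over 2 N, grasp point within 16 mm of its centre line from above); pen pot, stamp and charts within 30 mm of their start and not tipped (value of joint valve_wheel between 12.306 and 12.826 rad and velocity of joint valve_wheel between -0.15 and 0.15 rad/s and contact force between the fingers and crank_handle above 2 N and horizontal distance between the grasp point and handle_grip below 0.016 m and distance of each of pen_pot, desk_stamp, chart_stack from where it was at the start of the episode below 0.03 m and angle between each of pen_pot, desk_stamp, chart_stack's own z axis and vertical below 0.5 rad); the arm keeps its last pose, push and grip.
It fails at once if the pen pot pushed more than 30 mm away or tipped (distance of pen_pot from where it was at the start of the episode above 0.03 m or angle between pen_pot's own z axis and vertical above 0.5 rad).
It fails at once if the stamp pushed more than 30 mm away or tipped (distance of desk_stamp from where it was at the start of the episode above 0.03 m or angle between desk_stamp's own z axis and vertical above 0.5 rad).
It fails at once if the charts pushed more than 30 mm away or tipped (distance of chart_stack from where it was at the start of the episode above 0.03 m or angle between chart_stack's own z axis and vertical above 0.5 rad).
It also fails if it takes over 64 s, if anything falls off the work surface, if the arm or the gripper's body presses on something with over 40 N, if the wrist force passes 120 N, or if a joint passes its speed limit or range.

ROBOT

A 6-joint arm with a two-finger parallel gripper is mounted at the origin on the work surface. World frame = base frame: x ahead of the robot, y to its left, z up, the work surface at z = 0. Lengths are in m, angles in rad, forces in N, time in s.
With the tool pointing down it reaches from about 0.35 to 0.775 m from the base axis. Payload 5.5 kg.
Tool frame: the origin (TCP) lies at the very end of the fingers, on their centre line; the grasp point (between the pads) lies 19 mm behind it; z points along the fingers, y is the direction in which the jaws open and shut (so a half turn about z gives the same grasp; the last joint's range is limited). The gripper opens to 85 mm and grips with 20 to 120 N. Pads are 22 mm wide; open, the fingers measure 114 mm over their backs; the gripper's body (76 mm by 85 mm) begins 54 mm behind the grasp point. The pads swing forward as they close: fully open they stand 13 mm farther back than shut.
Start: joints at [1.152, 0.313, 0.046, 1.304, 0, 1.431], TCP at [0.158, 0.553, 0.231] pointing down, gripper open.
Joint ranges: [-2.76, 2.76], [-0.86, 1.69], [-1.03, 1.26], [-2.2, 2.34], [-1.47, 1.5], [-3.14, 3.14]. Speed limits (rad/s): [2.57, 2.57, 3.14, 3.14, 3.14, 3.14].

INTERFACE

Orientations are given as a rotation vector (axis times angle).
In Python, from plant import get_obs, eyes, r gives the robot as it stands.
- The arm moves only by the tool drive_tool, never from a script. Its argument "deltas" is text: rows parted by semicolons, each of 6 numbers parted by spaces: the shift along the tool's x, y, z each as a share of 10 cm, from -1 to 1, then the turn, a rotation vector about the tool's x, y, z each as a share of pi/2 rad, from -1 to 1. A call has 1 to 12 rows; each row shifts and turns the commanded pose from where the row before left it, along the tool's axes as they then stand; what a row does not reach is not made up. A row lasts 1/8 s, in which the tool goes at most 62.5 mm and 10.7 degrees, less where a joint would pass 70% of its speed; a pose out of reach is approached as far as the arm can. A call with a number of a shift or a turn outside -1 to 1 is refused whole. A call with a gripper value outside its range is refused whole. "hand" is the gripper command: -1 is shut, 1 is fully open, values between are in proportion, set as the call begins (left out, the last holds). The fingers move at their own pace and stop on an object; "squeeze" is the grip in N (left out, the last holds). Time passes only in rows, so rows that do not move let the fingers close. It gives the time, the measured TCP pose, the force and the opening at its end, in the units of the state.
- get_obs(): the state, without advancing time (a new reading comes with each control period).
- eyes.capture(name): name is "scene" or "top" or "wrist"; returns (picture, depth): 420x560x3 uint8, red, green, blue; 420x560 float32, m along the optical axis (not along the pixel's ray), 0 where there is no reading.
- eyes.camera_params(name): a dict with "mtx" (3x3 intrinsics, pixels), "view" (4x4, takes a point from world to camera coordinates). Camera axes: x right, y down, z forward; pixel columns grow to the right and rows downward; lengths in m; the calibration is good to about 2 mm. A picture is of the moment at which its call begins: read the wrist's pose just before it. camera_params takes no time and is no camera call; for the wrist camera it gives the pose at the moment of the call.
- r.hand_in(): hands the job in, once; it reports no verdict.
The state is a dict: "clock": time; "qpos": joint angles; "dq": joint speeds; "joint_efforts": joint torques, N m; "tool_pos": TCP position; "tcp_rot": TCP orientation; "force": force on the tool from outside, world axes, zero at the start; "ft_torque": the same for the moment, N m; "finger_gap": opening from 0.0 (shut) to 1.0 (fully open).
Only numpy, scipy, OpenCV 4.12 (cv2) and the standard library are available. Lean on these libraries where they do the work, as an engineer would, in place of code of your own. Each camera call takes 0.05 s, during which the arm holds its last target. There are 200 camera calls.

## Working session

There is one attempt and no reset: what is moved stays moved. The work goes in short steps, Python scripts to look and compute and a tool call to move; the robot and the scene stay as the last step left them, time stands still between calls to the robot, and variables do not carry over. Pictures are saved under pics/ and viewed, about 8 in all and at most 12, crops included, and the job is handed in when it is done.

Besides the shell and the picture viewer there is one more tool, called after "Request:" by a JSON object that holds its "fn" and its "kwargs", one argument or row to a line. drive_tool: Moves the arm, as the interface text tells. Shift numbers are shares of 10 cm and turn numbers shares of pi/2 rad, none past 1 either way. Its arguments: {"type":"object","properties":{"deltas":{"type":"string"},"hand":{"type":"number"},"squeeze":{"type":"number"}},"required":["deltas"]}

```bash
mkdir -p pics; ls; python3 - <<'E'
from plant import get_obs, eyes, r
import cv2,numpy as np
o=get_obs();print({k:np.round(v,3) for k,v in o.items()})
a,d=eyes.capture("top");b,e=eyes.capture("scene")
np.savez('/tmp/v.npz',a=a,d=d,b=b,e=e)
cv2.imwrite('pics/a.png',cv2.cvtColor(a,cv2.COLOR_RGB2BGR));cv2.imwrite('pics/b.png',cv2.cvtColor(b,cv2.COLOR_RGB2BGR))
for n in("top","scene"):
    p=eyes.camera_params(n);print(p['mtx'],p['view'])
E
```

```text
pics
{'clock': np.float64(0.0), 'qpos': array([1.152, 0.314, 0.045, 1.304, 0.   , 1.431]), 'dq': array([ 0.001,  0.001,  0.001, -0.   ,  0.001,  0.002]), 'joint_efforts': array([ 1.0000e-03, -4.8062e+01,  2.9854e+01,  1.9000e-02, -0.0000e+00,
       -0.0000e+00]), 'tool_pos': array([0.158, 0.552, 0.23 ]), 'tcp_rot': array([-4.360e-01, -3.111e+00,  3.000e-03]), 'force': array([-0.091,  0.585,  0.781]), 'ft_torque': array([ 0.028, -0.006, -0.059]), 'finger_gap': np.float64(0.998)}
[[475.34611255   0.         275.4729551 ]
 [  0.         475.34611255 210.41016551]
 [  0.           0.           1.        ]] [[-0.01577294 -0.99987291  0.00231931  0.07517766]
 [-0.99874504  0.01564479 -0.04757723  0.56636212]
 [ 0.0475349  -0.00306683 -0.99886487  1.38609052]
 [ 0.          0.          0.          1.        ]]
[[493.16634376   0.         275.47303675]
 [  0.         493.16634376 209.78768802]
 [  0.           0.           1.        ]] [[ 0.77520502  0.63147935 -0.01705907 -0.4901767 ]
 [ 0.4807757  -0.60728762 -0.63250018 -0.1430502 ]
 [-0.40977056  0.48211573 -0.77437234  1.61135536]
 [ 0.          0.          0.          1.        ]]
```

View pics/a.png

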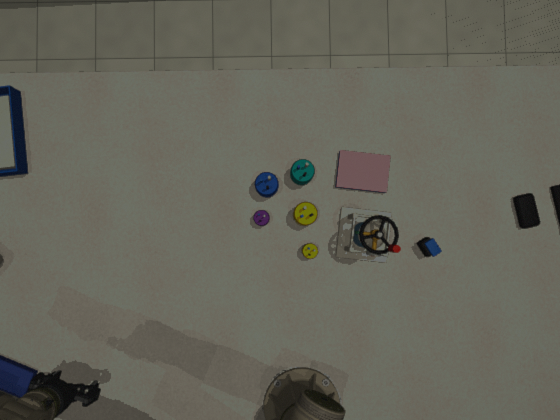

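View pics/b.png

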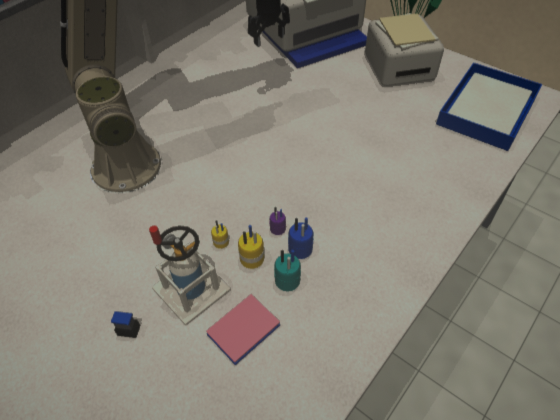

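The top view shows the wheel centred near (378,236), the red handle at (396,249), the large yellow pot at (305,213), the stamp at (429,246) and the charts at (363,171). I'll work out the positions next.

```bash
cat > h.py <<'E'
from plant import get_obs, eyes, r
import cv2,numpy as np
from scipy.spatial.transform import Rotation as R
def ray(n,uv,z,p=None):
    p=p or eyes.camera_params(n);V=p['view'];c=-V[:3,:3].T@V[:3,3]
    d=V[:3,:3].T@np.linalg.solve(p['mtx'],[uv[0],uv[1],1]);return c+d*(z-c[2])/d[2]
def red(a):
    h=cv2.cvtColor(a,cv2.COLOR_RGB2HSV);m=((h[...,0]<6)|(h[...,0]>174))&(h[...,1]>170)&(h[...,2]>70)
    n,l,s,c=cv2.connectedComponentsWithStats(m.astype(np.uint8));k=1+s[1:,4].argmax();return s[k],c[k],l==k
E
python3 - <<'E'
from h import *
f=np.load('/tmp/v.npz')
for n,k in(("top",'a'),("scene",'b')):
    s,c,m=red(f[k]);print(n,s,c,ray(n,c,.271),ray(n,c,.248))
a=f['a'];g=a.max(2)
m=((g<50)).astype(np.uint8);m[:, :340]=0;m[:,410:]=0;m[:205]=0;m[265:]=0
cs,_=cv2.findContours(m,cv2.RETR_EXTERNAL,cv2.CHAIN_APPROX_NONE)
c=max(cs,key=cv2.contourArea);e=cv2.fitEllipse(cv2.convexHull(c));print(e,cv2.minEnclosingCircle(c))
w=ray("top",e[0],.216);print(w,np.linalg.norm(w[:2]))
o=get_obs();print(R.from_rotvec(o['tcp_rot']).as_matrix().round(3))
v=cv2.resize(a[195:275,330:420],None,fx=6,fy=6,interpolation=cv2.INTER_CUBIC);cv2.imwrite('pics/c.png',v[...,::-1])
E
```

```text
top [393 245   7   7  42] [395.83333333 248.33333333] [ 0.45982594 -0.21960481  0.271     ] [ 0.45899647 -0.2254575   0.248     ]
scene [150 227   7   5  31] [153. 229.] [ 0.46442517 -0.22099453  0.271     ] [ 0.44753768 -0.2122655   0.248     ]
((375.80670166015625, 234.39813232421875), (38.94186019897461, 45.7998161315918), 93.89202880859375) ((375.2593994140625, 235.33457946777344), 22.743160247802734)
[ 0.49355008 -0.18422955  0.216     ] 0.5268132540918464
[[-0.961  0.275 -0.001]
 [ 0.275  0.961 -0.002]
 [ 0.    -0.002 -1.   ]]
```

View pics/c.png

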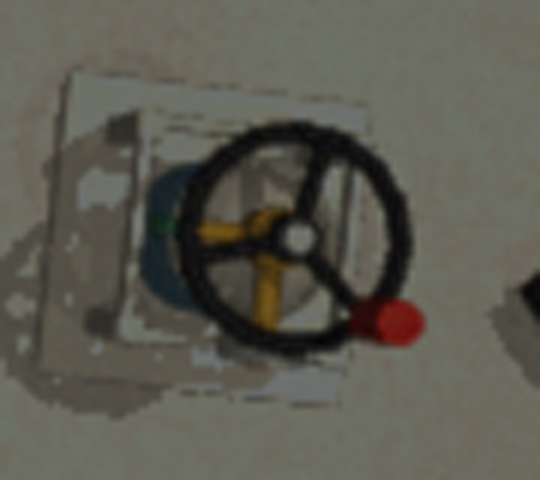

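The crop shows the rim circle centred near (379.6,234.7) and the handle top near (396.8,248.8), in full-image pixels. That puts the axis at about (0.493,-0.193) and the handle at about (0.459,-0.222). I'll lift, square the tool to the world axes and swing over.

Request:
{"fn": "drive_tool", "kwargs": {
  "deltas": "0 0 -0.5 0 0 -0.09; 0 0 -0.5 0 0 -0.088; -0.4 -0.25 0 0 0 0; -0.4 -0.25 0 0 0 0; -0.4 -0.25 0 0 0 0; -0.4 -0.25 0 0 0 0; -0.4 -0.25 0 0 0 0; -0.4 -0.25 0 0 0 0",
  "hand": 1
}}

```text
clock: 1.1
tool_pos: [0.3994, 0.402, 0.3309]
tcp_rot: [0.001, -3.141, 0.001]
force: [-0.1, 0.9, 0.2]
finger_gap: 0.996
```

Request:
{"fn": "drive_tool", "kwargs": {
  "deltas": "-0.2 -0.5 0 0 0 0; -0.2 -0.5 0 0 0 0; -0.2 -0.5 0 0 0 0; -0.2 -0.5 0 0 0 0; -0.2 -0.5 0 0 0 0; -0.2 -0.5 0 0 0 0; 0.1 -0.5 0 0 0 0; 0.1 -0.5 0 0 0 0; 0.1 -0.5 0 0 0 0; 0.1 -0.5 0 0 0 0; 0 0 0 0 0 0"
}}

```text
clock: 2.48
tool_pos: [0.478, -0.0997, 0.3307]
tcp_rot: [-0.007, -3.141, 0.0]
force: [0.3, 0.3, -0.6]
finger_gap: 1.0
```

```bash
python3 - <<'E'
from h import *
for n,uv,z in(("hub",(379.5,234.4),.224),("rim",(379,234.4),.218),("handle",(396.6,248.6),.271)): print(n,ray("top",uv,z).round(4))
o=get_obs();p=eyes.camera_params("wrist");a,d=eyes.capture("wrist")
print(o['clock'],o['tool_pos'],R.from_rotvec(o['tcp_rot']).as_matrix().round(3),o['force'])
V=p['view'];print('cam',(-V[:3,:3].T@V[:3,3]).round(3),V[2,:3].round(3))
try:
    s,c,m=red(a);print(s,c,ray('wrist',c,.271,p))
except Exception as e:print(e)
cv2.imwrite('pics/d.png',a[...,::-1])
E
```

```text
hub [ 0.4934 -0.1917  0.224 ]
rim [ 0.4934 -0.1918  0.218 ]
handle [ 0.4592 -0.2214  0.271 ]
2.475 [ 0.47801773 -0.09974536  0.33074977] [[-1.     0.005 -0.001]
 [ 0.005  1.     0.   ]
 [ 0.001 -0.    -1.   ]] [ 0.32306945  0.32994514 -0.55711048]
cam [ 0.412 -0.099  0.473] [ 0.263 -0.001 -0.965]
[ 82 186  28  28 555] [ 95.1981982  199.43963964] [ 0.461534   -0.21924527  0.271     ]
```

View pics/d.png

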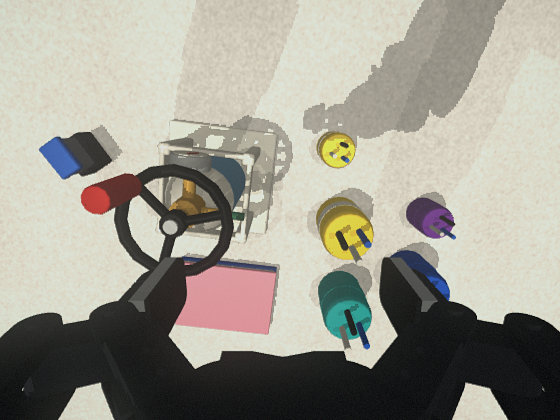

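The handle top is at about (96,199) and the hub at about (171,227). The wrist and top views agree within 2 mm. I'll move over the handle, descend and close.

Request:
{"fn": "drive_tool", "kwargs": {
  "deltas": "0.09 -0.6 0 0 0 0; 0.09 -0.6 0 0 0 0; 0 0 0 0 0 0; 0 0 0.4 0 0 0; 0 0 0.4 0 0 0; 0 0 0.19 0 0 0; 0 0 0 0 0 0"
}}

```text
clock: 3.4
tool_pos: [0.4604, -0.2143, 0.2308]
tcp_rot: [0.005, -3.139, -0.004]
force: [0.1, -0.4, -0.1]
finger_gap: 1.003
```

Request:
{"fn": "drive_tool", "kwargs": {
  "deltas": "0 0 0 0 0 0; 0 0 0 0 0 0; 0 0 0 0 0 0; 0 0 0 0 0 0; 0 0 0 0 0 0; 0 0 0 0 0 0",
  "hand": -1,
  "squeeze": 60
}}

```text
clock: 4.15
tool_pos: [0.4612, -0.2178, 0.2333]
tcp_rot: [-0.0, 3.14, -0.003]
force: [-0.4, -2.0, 5.8]
finger_gap: 0.219
```

```bash
python3 - <<'E'
from h import *
o=get_obs();print(o['clock'],o['tool_pos'],o['force'],o['finger_gap'])
p=eyes.camera_params("wrist");a,d=eyes.capture("wrist");cv2.imwrite('pics/e.png',a[...,::-1])
E
```

```text
4.15 [ 0.46120183 -0.21777105  0.23325938] [-0.37401366 -1.96866699  5.80741648] 0.21909281605729103
```

View pics/e.png

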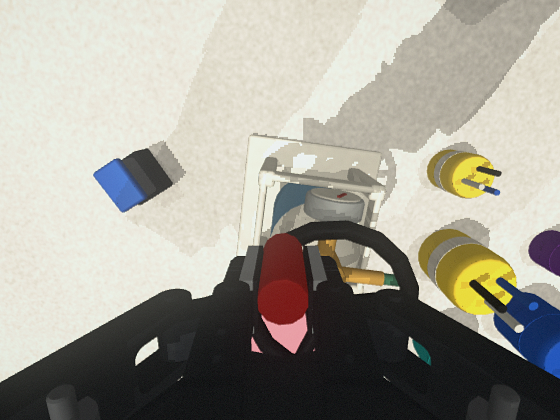

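The handle is clamped centrally between the pads at about (283,280), with a gap of 18.6 mm. Now I'll turn clockwise in 15° chords, 75° to begin with, since at least 90° is open.

Request:
{"fn": "drive_tool", "kwargs": {
  "deltas": "0.063 0.099 0 0 0 0; 0.035 0.112 0 0 0 0; 0.005 0.117 0 0 0 0; -0.025 0.115 0 0 0 0; -0.054 0.104 0 0 0 0; 0 0 0 0 0 0; 0 0 0 0 0 0"
}}

```text
clock: 5.08
tool_pos: [0.4619, -0.1633, 0.2333]
tcp_rot: [-0.002, 3.134, -0.004]
force: [9.8, -4.9, 0.8]
finger_gap: 0.216
```

Request:
{"fn": "drive_tool", "kwargs": {
  "deltas": "-0.109 0.087 0 0 0 0; -0.099 0.063 0 0 0 0; -0.112 0.035 0 0 0 0; 0 0 0 0 0 0; 0 0 0 0 0 0"
}}

```text
clock: 5.7
tool_pos: [0.4921, -0.1463, 0.2333]
tcp_rot: [0.0, 3.138, -0.01]
force: [3.2, -10.6, 3.3]
finger_gap: 0.218
```

Request:
{"fn": "drive_tool", "kwargs": {
  "deltas": "-0.137 -0.04 0 0 0 0; -0.113 -0.031 0 0 0 0; -0.101 -0.060 0 0 0 0; 0 0 0 0 0 0"
}}

```text
clock: 6.2
tool_pos: [0.5262, -0.1565, 0.2332]
tcp_rot: [-0.002, 3.14, -0.001]
force: [2.1, -0.3, 6.5]
finger_gap: 0.215
```

Request:
{"fn": "drive_tool", "kwargs": {
  "deltas": "-0.079 -0.087 0 0 0 0; -0.054 -0.104 0 0 0 0; -0.025 -0.115 0 0 0 0; 0 0 0 0 0 0"
}}

```text
clock: 6.7
tool_pos: [0.5423, -0.1872, 0.2333]
tcp_rot: [-0.001, 3.139, -0.0]
force: [1.6, -0.8, 6.6]
finger_gap: 0.218
```

Request:
{"fn": "drive_tool", "kwargs": {
  "deltas": "0.005 -0.117 0 0 0 0; 0.035 -0.112 0 0 0 0; 0.063 -0.099 0 0 0 0; 0 0 0 0 0 0"
}}

```text
clock: 7.2
tool_pos: [0.5384, -0.1994, 0.2334]
tcp_rot: [-0.025, 3.122, 0.061]
force: [28.8, 63.0, 10.4]
finger_gap: 0.219
```

The stop is reached: 63 N of tangential force. I'll ease back to a light push and hold it there.

Request:
{"fn": "drive_tool", "kwargs": {
  "deltas": "-0.085 0.15 0 0 0 0; 0 0 0 0 0 0; 0 0 0 0 0 0; 0 0 0 0 0 0"
}}

```text
clock: 7.7
tool_pos: [0.5393, -0.198, 0.2332]
tcp_rot: [-0.009, 3.14, 0.018]
force: [0.9, 19.6, 12.8]
finger_gap: 0.218
```

```bash
python3 - <<'E'
from h import *
o=get_obs();t=o['tool_pos'];Q=R.from_rotvec(o['tcp_rot']).as_matrix();g=t-.019*Q[:,2]
print(o['clock'],t,g,o['force'],o['ft_torque'],o['finger_gap'])
c=np.array([.4974,-.191]);print(np.degrees(np.arctan2(*(g[:2]-c)[::-1])))
p=eyes.camera_params("wrist");a,d=eyes.capture("wrist");s,cc,m=red(a);print(s,cc);cv2.imwrite('pics/f.png',a[...,::-1])
E
```

```text
7.7 [ 0.53931274 -0.19797052  0.2332494 ] [ 0.53929135 -0.1981886   0.25224813] [ 0.8816879  19.59369267 12.81154693] [ 3.48930946 -0.07239828  0.01522735] 0.21752540932899378
-9.737180693853732
[ 260  252   50   79 2911] [285.0979045  294.70250773]
```

View pics/f.png

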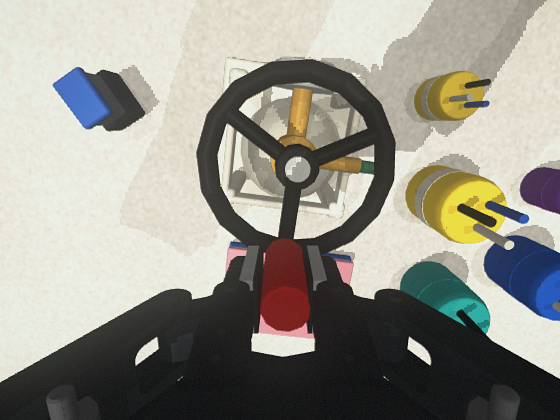

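The handle is still clamped, at about (285,290), with the hub at (298,168). Nothing touches the arm and the stop heading is about -9.5°. The wheel turned about 226°, which fits the stated start range. Now I'll open counter-clockwise, 180° per call.

Request:
{"fn": "drive_tool", "kwargs": {
  "deltas": "-0.005 0.177 0 0 0 0; 0.025 0.115 0 0 0 0; 0.054 0.104 0 0 0 0; 0.079 0.087 0 0 0 0; 0.099 0.063 0 0 0 0; 0.112 0.035 0 0 0 0; 0.117 0.005 0 0 0 0; 0.115 -0.025 0 0 0 0; 0.104 -0.054 0 0 0 0; 0.087 -0.079 0 0 0 0; 0.063 -0.099 0 0 0 0; 0.035 -0.112 0 0 0 0"
}}

```text
clock: 9.25
tool_pos: [0.4506, -0.182, 0.2333]
tcp_rot: [-0.003, 3.14, 0.003]
force: [1.4, 2.9, 8.2]
finger_gap: 0.216
```

Request:
{"fn": "drive_tool", "kwargs": {
  "deltas": "0.005 -0.117 0 0 0 0; -0.025 -0.115 0 0 0 0; -0.054 -0.104 0 0 0 0; -0.079 -0.087 0 0 0 0; -0.099 -0.063 0 0 0 0; -0.112 -0.035 0 0 0 0; -0.117 -0.005 0 0 0 0; -0.115 0.025 0 0 0 0; -0.104 0.054 0 0 0 0; -0.087 0.079 0 0 0 0; -0.063 0.099 0 0 0 0; -0.035 0.112 0 0 0 0; "
}}

```text
clock: 10.75
tool_pos: [0.5392, -0.199, 0.2333]
tcp_rot: [0.001, -3.141, 0.003]
force: [-3.5, -3.0, 8.7]
finger_gap: 0.222
```

One turn is done and it tracked well. Now the second turn.

Request:
{"fn": "drive_tool", "kwargs": {
  "deltas": "-0.005 0.117 0 0 0 0; 0.025 0.115 0 0 0 0; 0.054 0.104 0 0 0 0; 0.079 0.087 0 0 0 0; 0.099 0.063 0 0 0 0; 0.112 0.035 0 0 0 0; 0.117 0.005 0 0 0 0; 0.115 -0.025 0 0 0 0; 0.104 -0.054 0 0 0 0; 0.087 -0.079 0 0 0 0; 0.063 -0.099 0 0 0 0; 0.035 -0.112 0 0 0 0"
}}

```text
clock: 12.25
tool_pos: [0.4506, -0.182, 0.2333]
tcp_rot: [-0.003, 3.14, 0.003]
force: [0.8, 3.8, 8.5]
finger_gap: 0.215
```

Request:
{"fn": "drive_tool", "kwargs": {
  "deltas": "0.005 -0.117 0 0 0 0; -0.025 -0.115 0 0 0 0; -0.054 -0.104 0 0 0 0; -0.079 -0.087 0 0 0 0; -0.099 -0.063 0 0 0 0; -0.112 -0.035 0 0 0 0; -0.117 -0.005 0 0 0 0; -0.115 0.025 0 0 0 0; -0.104 0.054 0 0 0 0; -0.087 0.079 0 0 0 0; -0.063 0.099 0 0 0 0; -0.035 0.112 0 0 0 0"
}}

```text
clock: 13.75
tool_pos: [0.5392, -0.199, 0.2333]
tcp_rot: [0.001, -3.141, 0.003]
force: [-4.5, -2.4, 9.4]
finger_gap: 0.215
```

Request:
{"fn": "drive_tool", "kwargs": {
  "deltas": "0 0 0 0 0 0; 0 0 0 0 0 0; 0 0 0 0 0 0"
}}

```text
clock: 14.12
tool_pos: [0.5393, -0.1976, 0.2334]
tcp_rot: [-0.003, 3.141, 0.002]
force: [-0.6, 1.9, 8.9]
finger_gap: 0.22
```

```bash
python3 - <<'E'
from h import *
o=get_obs();t=o['tool_pos'];Q=R.from_rotvec(o['tcp_rot']).as_matrix();g=t-.019*Q[:,2]
print(o['clock'],t,g,o['force'],o['finger_gap'],o['dq'].round(4))
p=eyes.camera_params("wrist");a,d=eyes.capture("wrist");cv2.imwrite('pics/g.png',a[...,::-1])
b,_=eyes.capture("top");f=np.load('/tmp/v.npz')['a']
print(red(a)[:2]); D=cv2.absdiff(b,f).max(2)
for n,(x,y) in dict(pot=(305,213),stamp=(429,246),charts=(363,171)).items(): print(n,D[y-12:y+13,x-12:x+13].mean())
cv2.imwrite('pics/h.png',b[...,::-1])
E
```

```text
14.125 [ 0.53932604 -0.19764885  0.23335013] [ 0.53931223 -0.1976741   0.2523501 ] [-0.60546097  1.85118021  8.85099723] 0.22045662327524265 [-0.     -0.      0.0008 -0.0019  0.0009 -0.0007]
(array([ 258,  251,   50,   79, 2966], dtype=int32), array([283.6486851 , 294.28354686]))
pot 6.9456
stamp 49.2992
charts 9.1408
```

View pics/g.png

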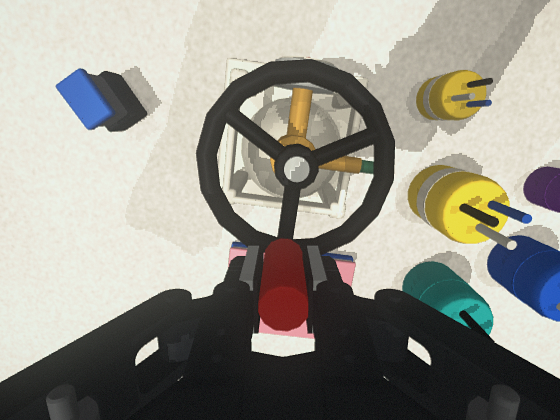

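View pics/h.png

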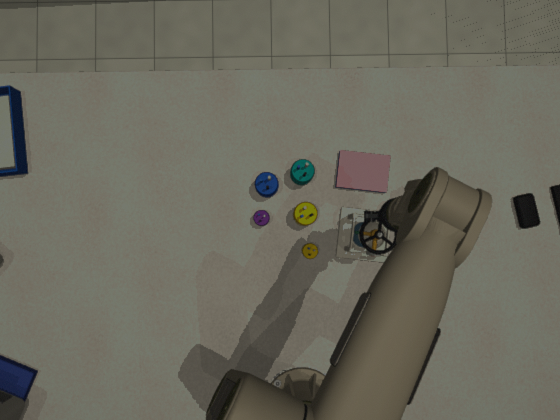

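The wrist view matches the one at the stop, with the spokes the same and the heading within 1°. The handle is still gripped at (284,290). In the top view the pot (305,213) and charts (363,171) haven't moved. The arm hides the stamp there, but the wrist view shows it standing in the same place as before.

```bash
python3 -c "
from plant import r
print(r.hand_in())"
```

```text
the job is handed in; nothing more can be done
None
```

I gripped the red handle and closed the valve clockwise about 226°. It came up hard against its stop, at 63 N at the handle. I eased to about 20 N, held it there for about half a second, then opened it two full turns counter-clockwise. The job is handed in with the handle still gripped at a 60 N squeeze setting; no verdict was reported.

Last checks, at 14 s of the 64 s allowed:
- **Wheel position:** the handle heading is within about 1° of where it was at the stop, two turns on. The wrist picture looks the same as the one taken at the stop.
- **At rest and gripped:** joint speeds are near zero. The fingers are closed on the handle with a gap of about 18.7 mm against its 20 mm diameter.
- **Pen pot and charts:** they stand at the same pixels as at the start in the top view.
- **Stamp:** the arm hid it in the last top view, so its pixel comparison there (a large difference) tells nothing. The wrist camera shows it upright and unmoved since the stop, and the arm never went near it.

One disagreement: the wheel axis fitted from the arm's own track was 2 to 4 mm in x from the camera estimate. I take that as the handle sitting slightly off-centre in the pads, well inside the 16 mm allowed.

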